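# Load a rocking tray evenly

## Robot

A 6-joint arm with a two-finger parallel gripper is mounted at the origin on a cart in front of the work surface, level with it; the furniture and walls round the work are solid. World frame = base frame: x ahead of the robot, y to its left, z up, the work surface at z = 0. Lengths are in m, angles in rad, forces in N, time in s.
With the tool pointing down it reaches from about 0.3 to 0.775 m from the base axis. Payload 14.6 kg.
Tool frame: the origin (TCP) lies at the very end of the fingers, on their centre line; the grasp point (between the pads) lies 19 mm behind it; z points along the fingers, y is the direction in which the jaws open and shut (so a half turn about z gives the same grasp; the last joint's range is limited). The gripper opens to 94 mm and grips with 3 to 60 N. Pads are 16 mm wide; open, the fingers measure 119 mm over their backs; the gripper's body (75 mm by 177 mm) begins 78 mm behind the grasp point.
Start: joints at [-1.269, 0.3, 1.521, -0, 1.321, -0.067], TCP at [0.198, -0.513, 0.205] pointing down, gripper open.
Joint ranges: [-3.03, 3.03], [-0.79, 2.21], [0.23, 2.52], [-1.04, 4.18], [0, 3.07], [-2.55, 2.55]. Speed limits (rad/s): [2.22, 2.22, 2.57, 3.14, 3.14, 3.14].

## Interface

Orientations are given as [roll, pitch, yaw] about the fixed x, y, z axes, in that order (R = Rz(yaw) Ry(pitch) Rx(roll)).
In Python, from station import ctrl, eyes gives the robot as it stands.
- The arm moves only by the tool jog_arm, never from a script. Its argument "moves" is a list of rows, each a list of 3 entries, a list of its own where there are three numbers: the shift along the world's x, y, z in mm, then the turn, a rotation vector about the world's x, y, z in units of 5 degrees (1.0 is 5 degrees), then the finger opening in mm, from 0 to 94. In form: [[[tx, ty, tz], [wx, wy, wz], jaw], ...]. A call has 1 to 5 rows; each row is the pose to reach, as a shift and turn from the pose commanded when the call began; what a row does not reach only later rows make up. A row lasts 1/12 s, in which the tool goes at most 41.7 mm and 7.16 degrees, less where a joint would pass 70% of its speed; a pose out of reach is approached as far as the arm can. A call with a gripper value outside its range is refused whole. The fingers move at their own pace and stop on an object; "squeeze" is the grip in N (left out, the last holds). Time passes only in rows, so rows that repeat a pose let the fingers close. It gives the time, the measured TCP pose, the force and the opening at its end, in the units of the state.
- ctrl.get_obs(): the state, without advancing time (a new reading comes with each control period).
- eyes.camera(name): name is "scene" or "top"; returns a dict with "frame" (480x640x3 uint8, red, green, blue), "vertical_fov" (degrees; the focal length in pixels is half the picture's height over the tangent of half this angle, whatever the lens; pixels are square), "cx", "cy" (the principal point, pixels), "k1" (the pictures are not rectified: a ray, as slopes to the right and down, at radius r is drawn at 1 + k1 r^2 times it, then the intrinsics apply), "eye" and "attitude" of the camera in the world. Camera axes: x right, y down, z forward; pixel columns grow to the right and rows downward; lengths in m; the calibration is good to about 2 mm. A picture is of the moment at which its call begins. There is no depth.
- ctrl.hand_in(): hands the job in, once; it reports no verdict.
The state is a dict: "time_s": time; "qpos": joint angles; "joint_vel": joint speeds; "tau": joint torques, N m; "ee_pos": TCP position; "eef_rot": TCP orientation; "force": force on the tool from outside, world axes, zero at the start; "moment": the same for the moment, N m; "grip_width": finger opening in m.
Only numpy, scipy, OpenCV 4.12 (cv2) and the standard library are available. Lean on these libraries where they do the work, as an engineer would, in place of code of your own. Each camera call takes 0.05 s, during which the arm holds its last target.

## Task

Stand the two matching brass padlock bodies (the ones without a shackle) on the rocking tray, one on each side of its middle bar, so that the loaded tray comes to rest level. Set them down gently and upright, and leave the padlock with the shackle where it stands.

Things in the scene. Friction and masses are not known exactly. Their poses are not given: they have to be found in the camera images.
- brass_body_a_center (a point): centre of one of the two identical solid brass padlock bodies without a shackle (about 320 g each, equal in weight), one of the pair, which stands upright on the bench: 24 mm along its own x, 38 mm along its own y, 42 mm high (z); the point is 21 mm above its underside. Best grasped across the 24 mm.
- brass_body_b_center (a point): centre of one of the two identical solid brass padlock bodies without a shackle (about 320 g each, equal in weight), the other of the pair, which stands upright on the bench: 24 mm along its own x, 38 mm along its own y, 42 mm high (z); the point is 21 mm above its underside. Best grasped across the 24 mm.
- shackle_padlock_center (a point): centre of the similar brass padlock with a steel shackle (18 mm along its x, 50 mm along its y, 76 mm high, point 38 mm above its underside); it stands upright among the padlock bodies and is not to be moved.
- tray_mid (a point): middle of the plain steel tray, on the top face of its floor, 12 mm above the pivot pin and 72 mm above the bench. Its y runs along the tray's 300 mm length, its x across the 104 mm width (the pivot pin lies along x); they tilt with the tray. A rim 6 mm high above the floor and 3 mm thick runs round the tray; a bar 10 mm wide (y), 6 mm high, crosses it in the middle and divides it in two open halves.
- tray_left (a point): centre of the loading place on the +y half: top face of the tray floor, 90 mm from the middle along the tray's +y; same axes as the middle, tilts with the tray. When the tray is level it lies 72 mm above the bench.
- tray_right (a point): the same on the -y half, 90 mm from the middle along the tray's -y.
- tray (a joint): tilt of the tray about its pivot pin, rad: 0 level, positive when the +y end is up, stops at -0.2 and 0.2. A weak centring spring (about 0.9 N m/rad) holds the empty tray level, and the motion is damped; one padlock body alone tips it to the stop, two at equal distances from the middle level it (each 10 mm of difference tilts it about 0.04 rad). It yields when a held body is lowered on a raised side: it levels under it.
- bench_vice: the fixed bench vice, to be passed in front, between the tray and the padlock bodies: it stands at world x over 0.49 m, y from -0.13 to 0.01 m, up to 0.19 m high. Behind it a mirror and tools hang at x over 0.63 m, from 0.34 m height up; a wall stands at the far right (x over 0.38 m, y below -0.63 m). None of these moves.

How it is judged:
At the end, for the whole second after the job is handed in: Both brass bodies without shackle stand upright (within 0.2 rad) on the tray floor, one on each side of the middle bar (centres at least 30 mm from the middle and inside the rim), at rest, and the tray is still and level within 0.07 rad (4 degrees) (((y of brass_body_a_center in the frame of tray_mid between 0.03 and 0.15 m and x of brass_body_a_center in the frame of tray_mid between -0.05 and 0.05 m and z of brass_body_a_center in the frame of tray_mid between 0.012 and 0.03 m and y of brass_body_b_center in the frame of tray_mid between -0.15 and -0.03 m and x of brass_body_b_center in the frame of tray_mid between -0.05 and 0.05 m and z of brass_body_b_center in the frame of tray_mid between 0.012 and 0.03 m) or (y of brass_body_a_center in the frame of tray_mid between -0.15 and -0.03 m and x of brass_body_a_center in the frame of tray_mid between -0.05 and 0.05 m and z of brass_body_a_center in the frame of tray_mid between 0.012 and 0.03 m and y of brass_body_b_center in the frame of tray_mid between 0.03 and 0.15 m and x of brass_body_b_center in the frame of tray_mid between -0.05 and 0.05 m and z of brass_body_b_center in the frame of tray_mid between 0.012 and 0.03 m)) and value of joint tray between -0.07 and 0.07 rad and angle between each of brass_body_a_center, brass_body_b_center's own z axis and vertical below 0.2 rad and linear speed of each of brass_body_a, brass_body_b below 0.02 m/s and velocity of joint tray between -0.05 and 0.05 rad/s); the robot touches nothing.
It fails at once if the padlock with the shackle is shoved (over 40 mm) or tipped over (distance of shackle_padlock_center from where it was at the start of the episode above 0.04 m or angle between shackle_padlock_center's own z axis and vertical above 0.6 rad).
It fails at once if a padlock body is dropped (falls free of the fingers at over 0.6 m/s, about 18 mm of fall) ((contact force between brass_body_a and the fingers below 0.05 N and linear speed of brass_body_a above 0.6 m/s) or (contact force between brass_body_b and the fingers below 0.05 N and linear speed of brass_body_b above 0.6 m/s)).
It fails at once if a padlock body is rammed on the tray (over 30 N) (contact force between any of brass_body_a, brass_body_b and tray above 30 N).
It also fails if it takes over 69 s, if anything falls off the work surface, if the arm or the gripper's body presses on something with over 40 N, if the wrist force passes 120 N, or if a joint passes its speed limit or range.

## Working session

There is one attempt and no reset: what is moved stays moved. The work goes in short steps, Python scripts to look and compute and a tool call to move; the robot and the scene stay as the last step left them, time stands still between calls to the robot, and variables do not carry over. Pictures are saved under pics/ and viewed, and the job is handed in when it is done.

Besides the shell and the picture viewer there is one more tool, called after "Request:" by a JSON object that holds its "api" and its "payload". jog_arm: Moves the arm, as the interface text tells. Its arguments: {"type":"object","properties":{"moves":{"type":"array","items":{"type":"array"}},"squeeze":{"type":"number"}},"required":["moves"]}

```bash
ls; mkdir -p pics; python3 - <<'E'
from station import ctrl, eyes
import cv2
print(ctrl.get_obs())
for n in ("scene","top"):
    c=eyes.camera(n); cv2.imwrite(f"pics/{n}0.png",c["frame"][:,:,::-1]); print({k:v for k,v in c.items() if k!="frame"})
E
```

```text
pics
{'time_s': 0.0, 'qpos': array([-1.26861183e+00,  3.00472512e-01,  1.52156805e+00,  1.47136722e-05,
        1.32072137e+00, -6.65987187e-02]), 'joint_vel': array([-0.00011178, -0.00056066,  0.00144675, -0.00175432, -0.00044374,
        0.00061977]), 'tau': array([ 1.08856453e-03, -5.31806910e+01, -3.52737987e+01,  7.08793360e-02,
        2.44129321e-02, -8.02641716e-05]), 'ee_pos': array([ 0.19818741, -0.51276921,  0.20489107]), 'eef_rot': array([-3.14042692e+00, -9.20350128e-05,  3.68779511e-01]), 'force': array([ 0.06114978, -0.05727488, -0.34848221]), 'moment': array([-0.01932199,  0.04532862, -0.02510078]), 'grip_width': 0.09375816621174794}
{'vertical_fov': 44.019723773232734, 'cx': 326.6127857993136, 'cy': 246.96121773991067, 'k1': 0.018597906984614658, 'eye': array([-0.0235046 ,  0.6823883 ,  0.95485424]), 'attitude': array([-2.35174964,  0.014447  , -2.47600139])}
{'vertical_fov': 56.24371210192883, 'cx': 312.86589894466437, 'cy': 242.40620889197277, 'k1': -0.03114371409889959, 'eye': array([ 0.36205108, -0.01349712,  1.13850391]), 'attitude': array([-2.97104875,  0.00981334, -1.57078943])}
```

View pics/scene0.png

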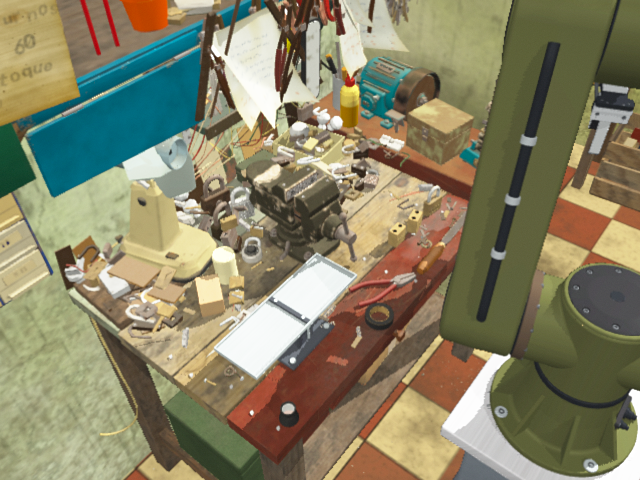

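View pics/top0.png

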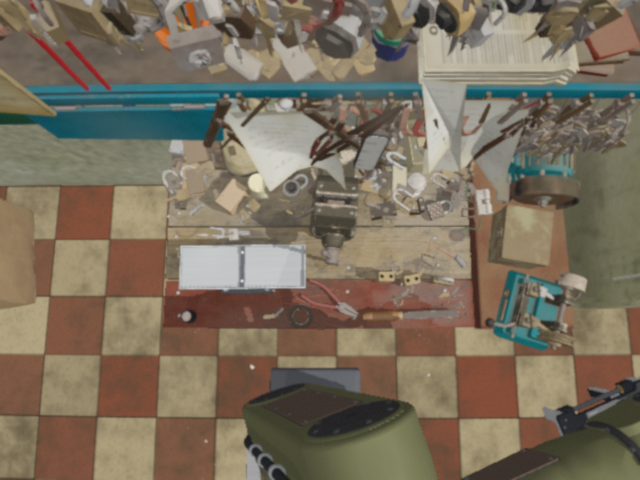

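The top view shows the tray at about (180–305, 245–290) and padlocks near (388,276), (411,279) and (440,281). I'll enlarge both pictures.

```bash
cat > h.py <<'E'
import numpy as np, cv2
from scipy.spatial.transform import Rotation as R
from station import ctrl, eyes
def K(c):
    f=240/np.tan(np.radians(c["vertical_fov"])/2); return f
def ray(c,u,v):
    f=K(c); d=np.array([(u-c["cx"])/f,(v-c["cy"])/f]); p=d.copy()
    for _ in range(20): p=d/(1+c["k1"]*(p@p))
    w=R.from_euler('xyz',c["attitude"]).as_matrix()@np.array([p[0],p[1],1]); return w
def at_z(c,u,v,z):
    w=ray(c,u,v); e=np.array(c["eye"]); return e+w*(z-e[2])/w[2]
def proj(c,P):
    P=np.atleast_2d(P); q=(P-c["eye"])@R.from_euler('xyz',c["attitude"]).as_matrix()
    s=q[:,:2]/q[:,2:]; r2=(s**2).sum(1,keepdims=True); s=s*(1+c["k1"]*r2)
    return s*K(c)+[c["cx"],c["cy"]]
def crop(c,x0,y0,x1,y1,k,name):
    im=cv2.resize(c["frame"][y0:y1,x0:x1,::-1],None,fx=k,fy=k,interpolation=cv2.INTER_CUBIC); cv2.imwrite("pics/"+name,im)
E
python3 - <<'E'
from h import *
c=eyes.camera("top"); crop(c,370,255,470,305,8,"t1.png"); crop(c,165,230,325,310,5,"t1b.png")
c=eyes.camera("scene"); crop(c,370,170,470,260,8,"s1.png")
E
```

```text
(no output)
```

View pics/t1.png

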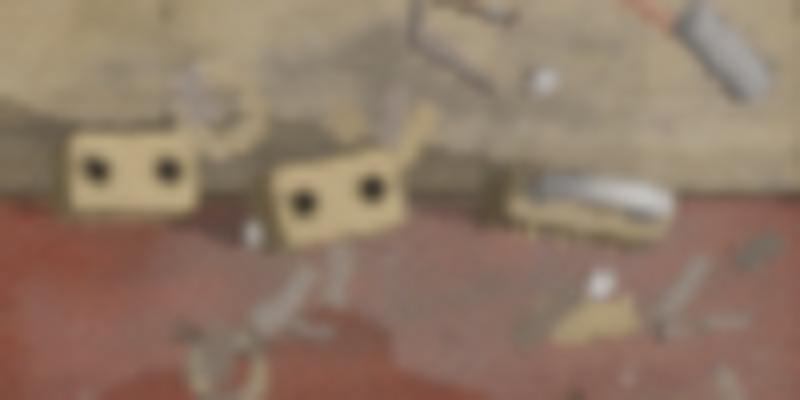

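View pics/t1b.png

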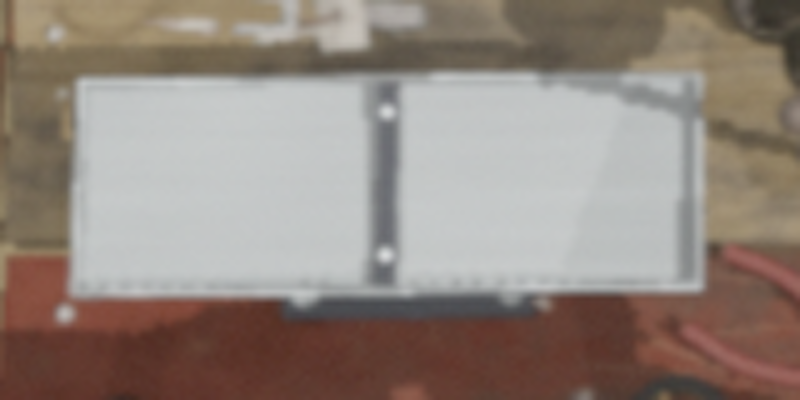

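View pics/s1.png

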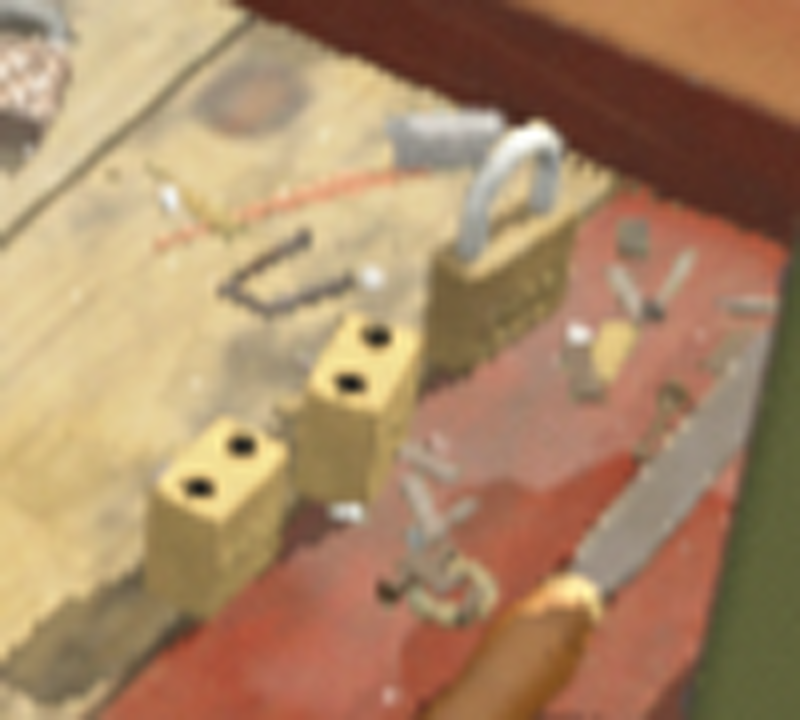

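In the enlarged crops, the shackle-less bodies are the left pair, with two holes each. The holes in the top crop are at (96,170) and (169,170) for the first body, and (304,203) and (372,188) for the second. The shackle padlock is on the right.

```bash
python3 - <<'E'
from h import *
t=eyes.camera("top"); s=eyes.camera("scene")
def m(c,x0,y0,k,pts,z): return np.array([at_z(c,x0+(a+.5)/k-.5,y0+(b+.5)/k-.5,z) for a,b in pts])
T=lambda p,z:m(t,370,255,8,p,z); S=lambda p,z:m(s,370,170,8,p,z)
def rep(n,P):
    d=P[0]-P[-1]; print(n,P.mean(0).round(4)); print(P[:,:2].round(4).tolist())
rep("b1 top holes",T([(96,170),(169,170)],.042)); rep("b1 top corners",T([(68,135),(195,133),(200,210),(70,212)],.042))
rep("b1 sc holes",S([(199,488),(242,446)],.042)); rep("b1 sc corners",S([(150,490),(225,420),(288,462),(212,520)],.042))
rep("b2 top holes",T([(304,203),(372,188)],.042)); rep("b2 top corners",T([(272,168),(395,152),(405,222),(285,247)],.042))
rep("b2 sc holes",S([(350,382),(376,337)],.042)); rep("b2 sc corners",S([(310,382),(355,315),(420,345),(375,408)],.042))
rep("shackle top z.076",T([(535,185),(672,210)],.07)); rep("sh body corner z.05",T([(508,180),(505,225),(668,240)],.05))
rep("sh sc body",S([(428,250),(585,215)],.05))
B=lambda p,z:m(t,165,230,5,p,z)
rep("tray corners",B([(77,77),(702,73),(704,291),(71,296)],.076))
rep("bar",B([(386,83),(386,285)],.078)); rep("bolts",B([(387,111),(386,255)],.079))
E
```

```text
b1 top holes [ 0.4677 -0.1819  0.042 ]
[[0.4677, -0.1707], [0.4677, -0.193]]
b1 top corners [ 0.467  -0.1821  0.042 ]
[[0.4785, -0.1624], [0.479, -0.2013], [0.4555, -0.2021], [0.4549, -0.1625]]
b1 sc holes [ 0.467  -0.1781  0.042 ]
[[0.467, -0.1671], [0.4669, -0.189]]
b1 sc corners [ 0.466  -0.1758  0.042 ]
[[0.4774, -0.1582], [0.4767, -0.1952], [0.453, -0.1912], [0.4569, -0.1585]]
b2 top holes [ 0.4598 -0.2444  0.042 ]
[[0.4575, -0.2339], [0.4621, -0.2549]]
b2 top corners [ 0.4593 -0.2448  0.042 ]
[[0.4683, -0.2245], [0.4731, -0.2624], [0.4517, -0.2646], [0.4441, -0.2277]]
b2 sc holes [ 0.4594 -0.2409  0.042 ]
[[0.4572, -0.2303], [0.4616, -0.2514]]
b2 sc corners [ 0.4583 -0.2402  0.042 ]
[[0.4663, -0.2234], [0.4716, -0.2559], [0.4497, -0.2561], [0.4456, -0.2252]]
shackle top z.076 [ 0.4565 -0.3176  0.07  ]
[[0.4603, -0.2974], [0.4528, -0.3379]]
sh body corner z.05 [ 0.453  -0.3099  0.05  ]
[[0.4637, -0.2945], [0.45, -0.293], [0.4454, -0.3423]]
sh sc body [ 0.4516 -0.3058  0.05  ]
[[0.4658, -0.2851], [0.4374, -0.3264]]
tray corners [0.4875 0.1657 0.076 ]
[[0.5392, 0.3175], [0.5407, 0.0158], [0.4363, 0.0146], [0.4339, 0.3151]]
bar [0.4874 0.1661 0.078 ]
[[0.5357, 0.1674], [0.439, 0.1648]]
bolts [0.4876 0.1657 0.079 ]
[[0.522, 0.1664], [0.4531, 0.165]]
```

The two cameras agree to about 3–4 mm:

| Item | x, y (m) | Yaw (rad) |
|---|---|---|
| Body 1 | (0.467, −0.180) | about 0 |
| Body 2 | (0.459, −0.243) | about 0.21 |
| Shackle padlock | about (0.455, −0.314) | not needed |
| Tray middle | (0.4875, 0.166) | about 0 |

The measured body size of 38×24 mm and tray size of 301×105 mm match the spec. I'll move above body 1 with the tool yaw going to π/2, so the jaws lie along x.

Request:
{"api": "jog_arm", "payload": {"moves": [[[25, 31, 0], [0, 0, 1.4], 60], [[50, 62, 0], [0, 0, 2.8], 60], [[75, 93, 0], [0, 0, 4.2], 60], [[100, 124, 0], [0, 0, 5.6], 60], [[125, 155, 0], [0, 0, 6.9], 60]]}}

```text
time_s: 0.72
ee_pos: [0.324, -0.3564, 0.2055]
eef_rot: [3.141, 0.0, 0.977]
force: [0.4, -0.7, -0.1]
grip_width: 0.0638
```

Request:
{"api": "jog_arm", "payload": {"moves": [[[25, 31, 0], [0, 0, 1.4], 60], [[50, 62, 0], [0, 0, 2.8], 60], [[75, 93, 0], [0, 0, 4.2], 60], [[100, 124, 0], [0, 0, 5.6], 60], [[125, 155, 0], [0, 0, 6.9], 60]]}}

```text
time_s: 1.13
ee_pos: [0.4492, -0.2012, 0.2056]
eef_rot: [3.141, 0.0, 1.579]
force: [-0.4, -0.1, 0.5]
grip_width: 0.06
```

Request:
{"api": "jog_arm", "payload": {"moves": [[[19, 21, -30], [0, 0, 0], 60], [[19, 21, -60], [0, 0, 0], 60], [[19, 21, -90], [0, 0, 0], 60], [[19, 21, -90], [0, 0, 0], 60], [[19, 21, -90], [0, 0, 0], 60]]}}

```text
time_s: 1.55
ee_pos: [0.4669, -0.1818, 0.1152]
eef_rot: [-3.139, -0.001, 1.573]
force: [-0.1, 0.4, 1.2]
grip_width: 0.0601
```

```bash
python3 - <<'E'
from h import *
c=eyes.camera("top"); crop(c,350,235,470,315,6,"t2.png")
c=eyes.camera("scene"); crop(c,350,150,470,260,6,"s2.png")
print(ctrl.get_obs()["ee_pos"])
E
```

```text
[ 0.46793746 -0.18265001  0.11735531]
```

View pics/s2.png

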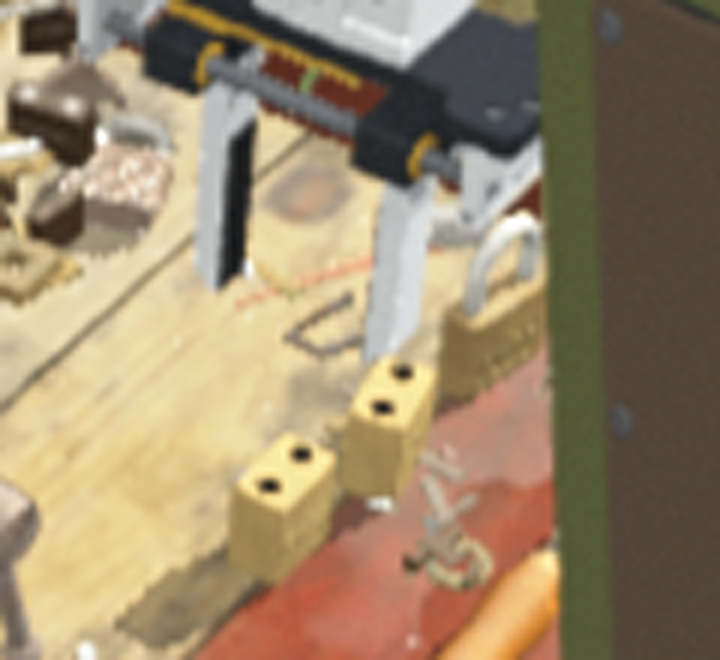

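View pics/t2.png

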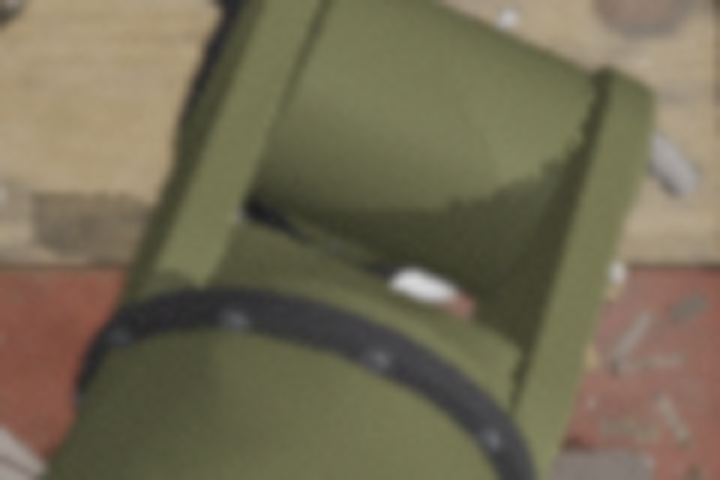

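The scene crop shows the fingers straddling along x, with tips near (225,285) and (385,355). I'll check that the TCP projection matches.

```bash
python3 - <<'E'
from h import *
c=eyes.camera("scene"); p=ctrl.get_obs()["ee_pos"]
for dx in (-.03,0,.03): print((proj(c,p+[dx,0,0])-[350,150])*6)
E
```

```text
[[372.67681315 339.06215292]]
[[301.9520146  306.15843176]]
[[232.70137755 273.93224238]]
```

Request:
{"api": "jog_arm", "payload": {"moves": [[[0, 0, -25], [0, 0, 0], 60], [[0, 0, -50], [0, 0, 0], 60], [[0, 0, -75], [0, 0, 0], 60], [[0, 0, -95], [0, 0, 0], 60], [[0, 0, -105], [0, 0, 0], 60]]}}

```text
time_s: 2.12
ee_pos: [0.4671, -0.1823, 0.0098]
eef_rot: [-3.141, -0.0, 1.572]
force: [0.1, -0.3, 0.2]
grip_width: 0.0601
```

Request:
{"api": "jog_arm", "payload": {"moves": [[[0, 0, 0], [0, 0, 0], 60], [[0, 0, 0], [0, 0, 0], 40], [[0, 0, 0], [0, 0, 0], 30], [[0, 0, 0], [0, 0, 0], 20], [[0, 0, 0], [0, 0, 0], 10]], "squeeze": 25}}

```text
time_s: 2.53
ee_pos: [0.4679, -0.1823, 0.0116]
eef_rot: [3.14, 0.001, 1.573]
force: [-0.1, 0.6, -0.7]
grip_width: 0.0367
```

Request:
{"api": "jog_arm", "payload": {"moves": [[[0, 0, 0], [0, 0, 0], 10], [[0, 0, 0], [0, 0, 0], 10], [[0, 0, 0], [0, 0, 0], 10], [[0, 0, 0], [0, 0, 0], 10], [[0, 0, 0], [0, 0, 0], 10]]}}

```text
time_s: 2.95
ee_pos: [0.4674, -0.1821, 0.0109]
eef_rot: [3.141, 0.0, 1.573]
force: [-2.1, 0.7, 5.3]
grip_width: 0.0241
```

Gripped at 24.1 mm. Now I'll lift.

Request:
{"api": "jog_arm", "payload": {"moves": [[[0, 0, 8], [0, 0, 0], 10], [[0, 0, 30], [0, 0, 0], 10], [[0, 0, 65], [0, 0, 0], 10], [[-15, 0, 100], [0, 0, 0], 10], [[-30, 0, 135], [0, 0, 0], 10]]}}

```text
time_s: 3.37
ee_pos: [0.4365, -0.1816, 0.1468]
eef_rot: [-3.141, -0.001, 1.574]
force: [-1.1, -0.7, -3.1]
grip_width: 0.0239
```

Request:
{"api": "jog_arm", "payload": {"moves": [[[-20, 0, 35], [0, 0, 0], 10], [[-40, 0, 70], [0, 0, 0], 10], [[-55, 20, 95], [0, 0, 0], 10], [[-60, 55, 105], [0, 0, 0], 10], [[-60, 95, 105], [0, 0, 0], 10]]}}

```text
time_s: 3.78
ee_pos: [0.3766, -0.087, 0.2532]
eef_rot: [3.137, 0.002, 1.57]
force: [1.8, -0.2, -3.2]
grip_width: 0.0237
```

Request:
{"api": "jog_arm", "payload": {"moves": [[[0, 40, 0], [0, 0, 0], 10], [[0, 80, 0], [0, 0, 0], 10], [[0, 120, 0], [0, 0, 0], 10], [[0, 160, 0], [0, 0, 0], 10], [[0, 200, 0], [0, 0, 0], 10]]}}

```text
time_s: 4.2
ee_pos: [0.3764, 0.1149, 0.2508]
eef_rot: [3.141, -0.0, 1.573]
force: [1.1, -0.7, -2.6]
grip_width: 0.0239
```

Request:
{"api": "jog_arm", "payload": {"moves": [[[25, 32, 0], [0, 0, 0], 10], [[50, 64, 0], [0, 0, 0], 10], [[75, 96, 0], [0, 0, 0], 10], [[100, 128, -20], [0, 0, 0], 10], [[110, 143, -50], [0, 0, 0], 10]]}}

```text
time_s: 4.62
ee_pos: [0.4896, 0.2592, 0.2021]
eef_rot: [3.137, -0.002, 1.574]
force: [0.1, -1.3, -3.5]
grip_width: 0.0238
```

Request:
{"api": "jog_arm", "payload": {"moves": [[[0, 0, -30], [0, 0, 0], 10], [[0, 0, -60], [0, 0, 0], 10], [[0, 0, -90], [0, 0, 0], 10], [[0, 0, -100], [0, 0, 0], 10], [[0, 0, -100], [0, 0, 0], 10]]}}

```text
time_s: 5.03
ee_pos: [0.486, 0.2554, 0.0984]
eef_rot: [-3.137, 0.002, 1.573]
force: [0.5, -0.2, -3.5]
grip_width: 0.0238
```

```bash
python3 - <<'E'
from h import *
c=eyes.camera("scene"); crop(c,195,230,375,390,4,"s3.png")
o=ctrl.get_obs(); print(o["ee_pos"],o["eef_rot"],o["force"]); crop(eyes.camera("top"),165,215,325,315,5,"t3.png")
p=o["ee_pos"]
E
```

```text
[0.48711024 0.25588272 0.10065607] [-3.14038989e+00  5.02075280e-04  1.57298576e+00] [ 0.96104815  0.11895037 -2.54881184]
```

View pics/s3.png

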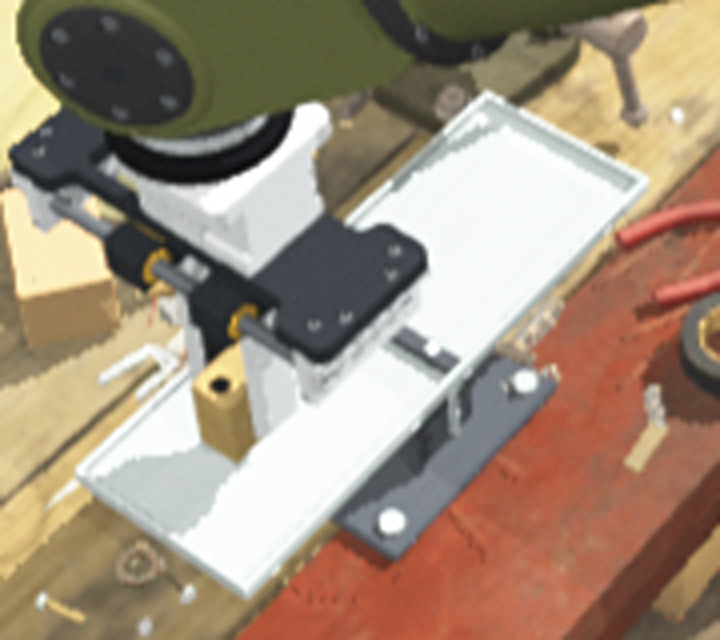

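View pics/t3.png

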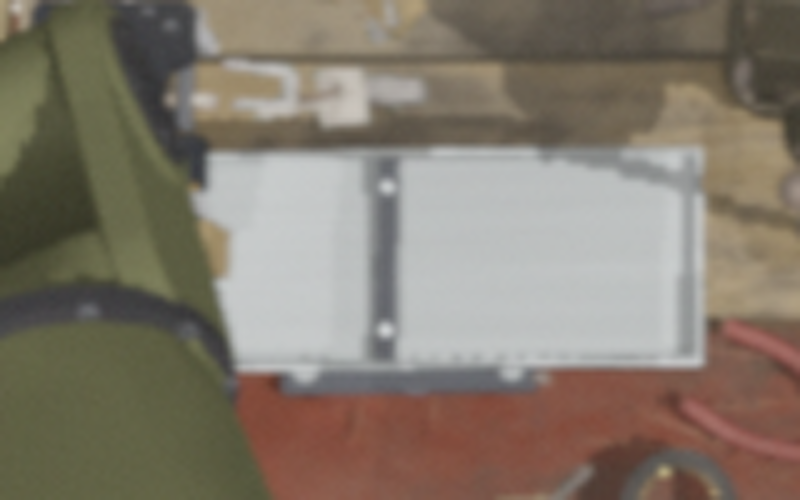

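```bash
python3 - <<'E'
from h import *
t=eyes.camera("top"); s=eyes.camera("scene")
for z in(.09,.132): print("top -y edge",at_z(t,165+230.5/5-.5,215+250/5,z))
for z in (.09,): print("scene +y bottom edge",[at_z(s,195+a/4-.4,230+b/4-.4,z) for a,b in((197,438),(240,461))])
print("+y top corner",[at_z(s,195+a/4-.4,230+b/4-.4,.132) for a,b in((197,378),(240,400))])
E
```

```text
top -y edge [0.48896937 0.237974   0.09      ]
top -y edge [0.4838854 0.2279008 0.132    ]
scene +y bottom edge [array([0.49837164, 0.2781594 , 0.09      ]), array([0.47444386, 0.27561427, 0.09      ])]
+y top corner [array([0.49539787, 0.27448523, 0.132     ]), array([0.47229038, 0.27182331, 0.132     ])]
```

The held body's centre is within 1–2 mm of the TCP in y, judging by its edges. I'll lower it while tilting with the tray, watching the force.

Request:
{"api": "jog_arm", "payload": {"moves": [[[0, 0, -8], [0, 0, 0], 10], [[0, 0, -14], [0, 0, 0], 10], [[0, 0, -17], [0, 0, 0], 10], [[0, 0.3, -20], [-0.3, 0, 0], 10], [[0, 0.6, -22], [-0.6, 0, 0], 10]]}}

```text
time_s: 5.65
ee_pos: [0.4872, 0.2563, 0.0781]
eef_rot: [-3.141, 0.053, 1.573]
force: [-0.4, -1.3, -1.4]
grip_width: 0.0239
```

Request:
{"api": "jog_arm", "payload": {"moves": [[[0, 0.4, -3], [-0.4, 0, 0], 10], [[0, 0.8, -6], [-0.8, 0, 0], 10], [[0, 1.2, -9], [-1.1, 0, 0], 10], [[0, 1.6, -11], [-1.4, 0, 0], 10], [[0, 1.6, -11], [-1.4, 0, 0], 10]]}}

```text
time_s: 6.07
ee_pos: [0.4871, 0.2586, 0.0669]
eef_rot: [-3.141, 0.176, 1.574]
force: [0.1, -1.3, -1.5]
grip_width: 0.0237
```

Request:
{"api": "jog_arm", "payload": {"moves": [[[0, 0.2, -1], [-0.15, 0, 0], 10], [[0, 0.5, -2], [-0.29, 0, 0], 10], [[0, 0.5, -3], [-0.29, 0, 0], 10], [[0, 0.5, -3], [-0.29, 0, 0], 10], [[0, 0.5, -3], [-0.29, 0, 0], 10]]}}

```text
time_s: 6.48
ee_pos: [0.4873, 0.2588, 0.0649]
eef_rot: [-3.141, 0.199, 1.573]
force: [-2.8, 0.2, 4.4]
grip_width: 0.0241
```

```bash
python3 - <<'E'
from h import *
o=ctrl.get_obs(); print(o["ee_pos"],o["force"])
c=eyes.camera("scene"); crop(c,195,230,375,390,4,"s4.png")
print(ctrl.get_obs()["force"])
E
```

```text
[0.48728176 0.25875076 0.06488015] [-2.82002616  0.19314506  4.36327795]
[-3.87309266  0.30022654  4.98573344]
```

View pics/s4.png

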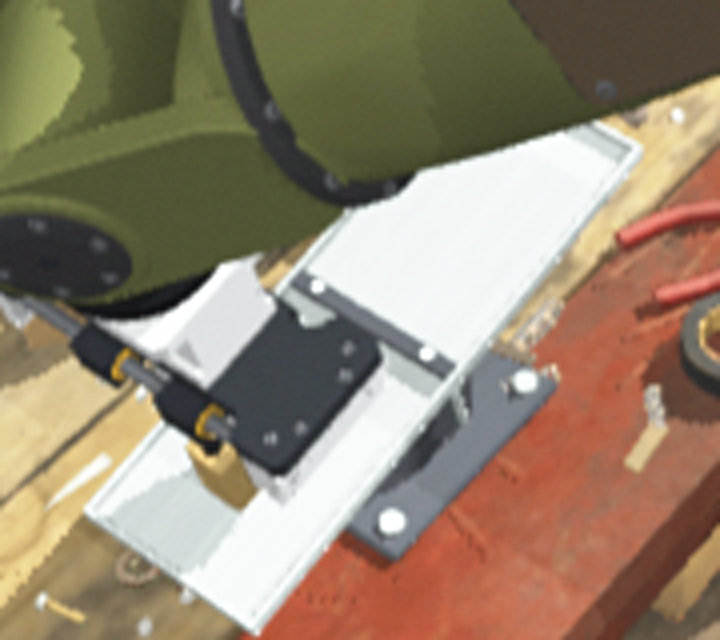

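The tray is at the stop with about 8 N pressing, and the picture shows the body flat on the tilted floor. I'll release it.

Request:
{"api": "jog_arm", "payload": {"moves": [[[0, 0, 0], [0, 0, 0], 28], [[0, 0, 0], [0, 0, 0], 36], [[0, 0, 0], [0, 0, 0], 46], [[0, 0, 0], [0, 0, 0], 46], [[0, 0, 0], [0, 0, 0], 46]]}}

```text
time_s: 6.95
ee_pos: [0.4873, 0.2586, 0.0644]
eef_rot: [-3.141, 0.2, 1.573]
force: [0.7, 0.6, -0.1]
grip_width: 0.0456
```

Request:
{"api": "jog_arm", "payload": {"moves": [[[0, 2, 10], [0, 0, 0], 46], [[0, 6, 30], [0, 0, 0], 46], [[0, 12, 60], [0, 0, 0], 46], [[-10, 18, 90], [0.8, 0, 0], 46], [[-30, 18, 120], [1.6, 0, 0], 46]]}}

```text
time_s: 7.37
ee_pos: [0.4576, 0.278, 0.1862]
eef_rot: [3.141, 0.057, 1.574]
force: [1.2, 1.2, 0.6]
grip_width: 0.0457
```

Request:
{"api": "jog_arm", "payload": {"moves": [[[-20, -20, 30], [0.69, 0, 0], 46], [[-45, -50, 50], [0.69, 0, 0], 46], [[-70, -80, 65], [0.69, 0, 0], 46], [[-78, -115, 65], [0.69, 0, 0], 46], [[-78, -155, 65], [0.69, 0, 0], 46]]}}

```text
time_s: 7.78
ee_pos: [0.3777, 0.1212, 0.2514]
eef_rot: [3.138, -0.001, 1.576]
force: [1.8, -0.7, 0.1]
grip_width: 0.0461
```

```bash
python3 - <<'E'
from h import *
o=ctrl.get_obs(); print(o["ee_pos"],o["eef_rot"],o["force"])
crop(eyes.camera("scene"),195,230,375,390,4,"s5.png"); crop(eyes.camera("top"),150,210,470,320,2.5,"t5.png")
E
```

```text
[0.37767356 0.12115842 0.25140681] [ 3.13814430e+00 -1.01438904e-03  1.57555968e+00] [ 1.79475635 -0.66773537  0.11247447]
```

View pics/s5.png

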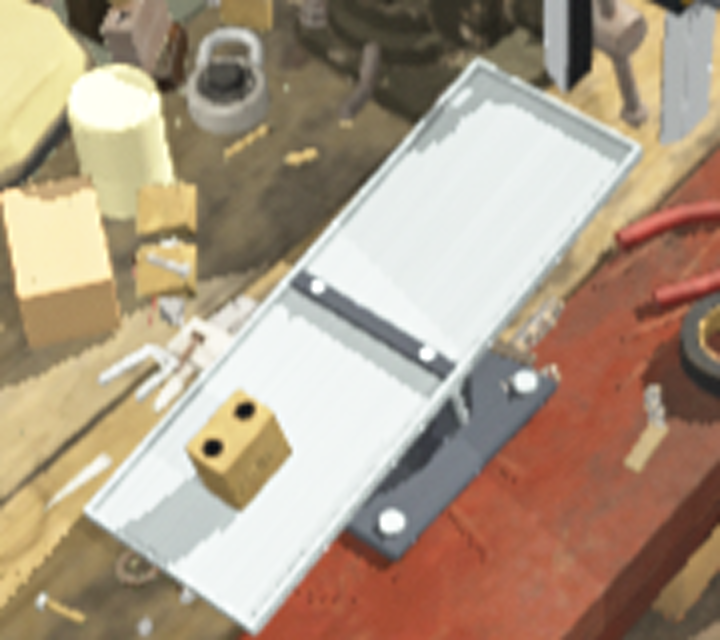

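View pics/t5.png

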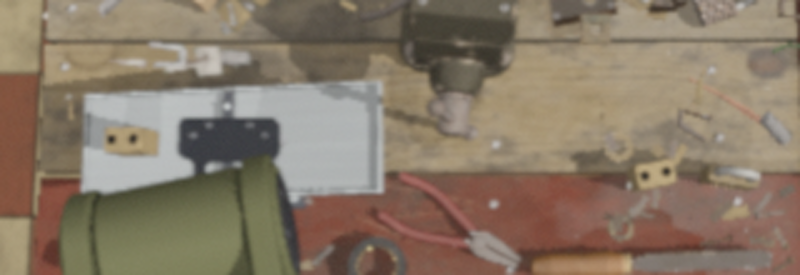

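Body 1 stands on the +y half with the tray at its stop. Now for body 2.

```bash
python3 - <<'E'
from h import *
s=eyes.camera("scene")
def trayframe(c,u,v,h,th,ctr=(.4875,.166,.060)):
    M=R.from_euler('x',th).as_matrix(); w=M.T@ray(c,u,v); e=M.T@(np.array(c["eye"])-ctr); return (e+w*(h-e[2])/w[2]).round(4)
for a,b in((244,410),(213,447)): print(trayframe(s,195+a/4-.4,230+b/4-.4,.054,-.2))
for a,b in((482,60),(640,148),(255,633),(85,513)): print(trayframe(s,195+a/4-.4,230+b/4-.4,.018,-.2))
E
```

```text
[0.0008 0.0821 0.054 ]
[0.0004 0.1038 0.054 ]
[ 0.05   -0.1468  0.018 ]
[-0.0503 -0.146   0.018 ]
[-0.0567  0.1523  0.018 ]
[0.0481 0.1534 0.018 ]
```

Request:
{"api": "jog_arm", "payload": {"moves": [[[0, -40, 0], [0, 0, 0.5], 60], [[0, -80, 0], [0, 0, 1.0], 60], [[0, -120, 0], [0, 0, 1.5], 60], [[0, -160, 0], [0, 0, 2.0], 60], [[0, -200, 0], [0, 0, 2.4], 60]]}}

```text
time_s: 8.35
ee_pos: [0.3793, -0.0792, 0.25]
eef_rot: [3.141, 0.0, 1.787]
force: [0.8, 0.8, 0.1]
grip_width: 0.06
```

Request:
{"api": "jog_arm", "payload": {"moves": [[[10, -38, 0], [0, 0, 0], 60], [[20, -76, 0], [0, 0, 0], 60], [[35, -114, 0], [0, 0, 0], 60], [[60, -146, 0], [0, 0, 0], 60], [[80, -165, -20], [0, 0, 0], 60]]}}

```text
time_s: 8.77
ee_pos: [0.4619, -0.2462, 0.2322]
eef_rot: [3.138, 0.004, 1.781]
force: [-0.0, 1.2, 0.0]
grip_width: 0.0599
```

Request:
{"api": "jog_arm", "payload": {"moves": [[[0, 0, -35], [0, 0, 0], 60], [[0, 0, -70], [0, 0, 0], 60], [[0, 0, -100], [0, 0, 0], 60], [[0, 0, -115], [0, 0, 0], 60], [[0, 0, -115], [0, 0, 0], 60]]}}

```text
time_s: 9.18
ee_pos: [0.4587, -0.2416, 0.1111]
eef_rot: [-3.137, -0.004, 1.784]
force: [0.7, -0.4, -1.1]
grip_width: 0.0602
```

```bash
python3 - <<'E'
from h import *
o=ctrl.get_obs(); print(o["ee_pos"],o["eef_rot"],o["force"])
crop(eyes.camera("scene"),350,150,470,260,6,"s6.png")
E
```

```text
[ 0.45871897 -0.24158869  0.11113455] [-3.13747399 -0.00421806  1.78365711] [ 0.69749028 -0.35863299 -1.12712234]
```

View pics/s6.png

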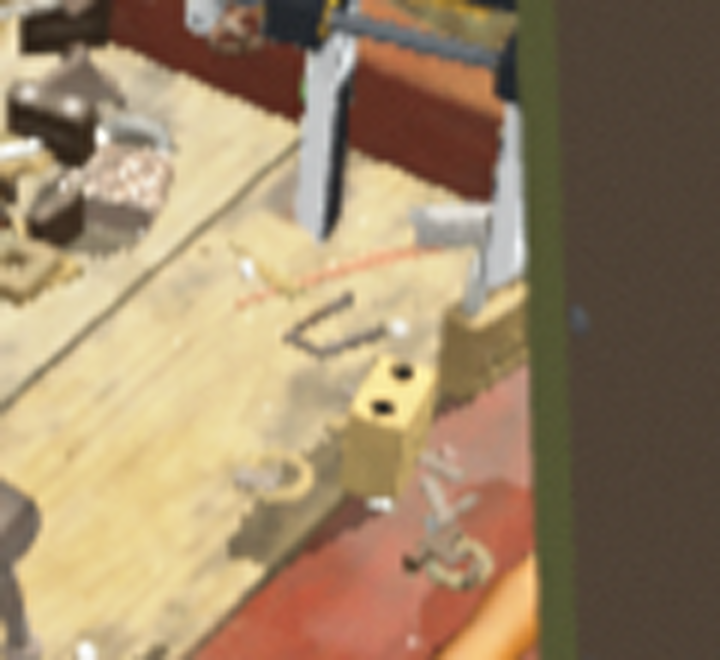

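Request:
{"api": "jog_arm", "payload": {"moves": [[[0, 0, -25], [0, 0, 0], 60], [[0, 0, -50], [0, 0, 0], 60], [[0, 0, -75], [0, 0, 0], 60], [[0, 0, -94], [0, 0, 0], 60], [[0, 0, -103], [0, 0, 0], 60]]}}

```text
time_s: 9.65
ee_pos: [0.4598, -0.2429, 0.0109]
eef_rot: [-3.141, -0.0, 1.783]
force: [0.1, -0.4, -0.1]
grip_width: 0.0599
```

Request:
{"api": "jog_arm", "payload": {"moves": [[[0, 0, 0], [0, 0, 0], 60], [[0, 0, 0], [0, 0, 0], 40], [[0, 0, 0], [0, 0, 0], 30], [[0, 0, 0], [0, 0, 0], 20], [[0, 0, 0], [0, 0, 0], 10]]}}

```text
time_s: 10.07
ee_pos: [0.4598, -0.2436, 0.0125]
eef_rot: [3.14, 0.001, 1.783]
force: [-0.1, -0.3, -0.0]
grip_width: 0.0366
```

Request:
{"api": "jog_arm", "payload": {"moves": [[[0, 0, 0], [0, 0, 0], 10], [[0, 0, 0], [0, 0, 0], 10], [[0, 0, 0], [0, 0, 0], 10], [[0, 0, 0], [0, 0, 0], 10], [[0, 0, 0], [0, 0, 0], 10]]}}

```text
time_s: 10.48
ee_pos: [0.4594, -0.2434, 0.0119]
eef_rot: [3.141, 0.0, 1.782]
force: [-1.5, 0.9, 5.9]
grip_width: 0.0242
```

Gripped at 24.2 mm. Now I'll lift and pass in front of the vice.

Request:
{"api": "jog_arm", "payload": {"moves": [[[0, 0, 8], [0, 0, 0], 10], [[0, 0, 30], [0, 0, 0], 10], [[0, 0, 65], [0, 0, 0], 10], [[-15, 0, 100], [0, 0, 0], 10], [[-30, 0, 135], [0, 0, 0], 10]]}}

```text
time_s: 10.9
ee_pos: [0.4286, -0.2429, 0.1478]
eef_rot: [-3.141, -0.001, 1.783]
force: [-0.5, -0.7, -2.5]
grip_width: 0.0239
```

Request:
{"api": "jog_arm", "payload": {"moves": [[[-20, 0, 35], [0, 0, -0.5], 10], [[-40, 0, 70], [0, 0, -1], 10], [[-50, 20, 95], [0, 0, -1.5], 10], [[-52, 55, 105], [0, 0, -2], 10], [[-52, 95, 105], [0, 0, -2.4], 10]]}}

```text
time_s: 11.32
ee_pos: [0.3768, -0.1483, 0.2541]
eef_rot: [3.138, 0.002, 1.568]
force: [2.0, 0.6, -3.3]
grip_width: 0.0239
```

Request:
{"api": "jog_arm", "payload": {"moves": [[[0, 40, 0], [0, 0, 0], 10], [[0, 80, 0], [0, 0, 0], 10], [[0, 120, 0], [0, 0, 0], 10], [[0, 160, 0], [0, 0, 0], 10], [[0, 200, 0], [0, 0, 0], 10]]}}

```text
time_s: 11.73
ee_pos: [0.3763, 0.0535, 0.2518]
eef_rot: [3.141, -0.0, 1.573]
force: [0.9, 0.1, -3.2]
grip_width: 0.0236
```

Request:
{"api": "jog_arm", "payload": {"moves": [[[22, 14, 0], [0, 0, 0], 10], [[55, 24, 0], [0, 0, 0], 10], [[88, 24, 0], [0, 0, 0], 10], [[109, 24, -10], [0, 0, 0], 10], [[109, 24, -30], [0, 0, 0], 10]]}}

```text
time_s: 12.15
ee_pos: [0.4893, 0.0759, 0.2221]
eef_rot: [3.139, -0.0, 1.573]
force: [0.1, 0.5, -3.5]
grip_width: 0.0239
```

Request:
{"api": "jog_arm", "payload": {"moves": [[[0, 0, -30], [0, 0, 0], 10], [[0, 0, -60], [0, 0, 0], 10], [[0, 0, -85], [0, 0, 0], 10], [[0, 0, -95], [0, 0, 0], 10], [[0, 0, -95], [0, 0, 0], 10]]}}

```text
time_s: 12.57
ee_pos: [0.4851, 0.0756, 0.1247]
eef_rot: [-3.137, 0.0, 1.573]
force: [0.6, -0.5, -3.7]
grip_width: 0.024
```

```bash
python3 - <<'E'
from h import *
o=ctrl.get_obs(); print(o["ee_pos"],o["eef_rot"],o["force"])
crop(eyes.camera("scene"),195,230,375,390,4,"s7.png"); crop(eyes.camera("top"),165,215,325,315,5,"t7.png")
E
```

```text
[0.48510768 0.07558728 0.12472154] [-3.13745531e+00  3.14444391e-04  1.57301945e+00] [ 0.63187922 -0.46840767 -3.66876371]
```

View pics/s7.png

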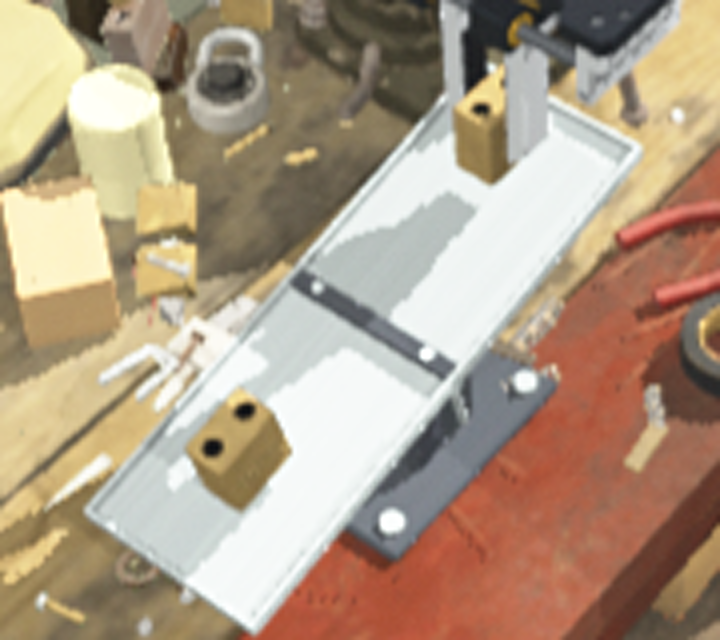

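View pics/t7.png

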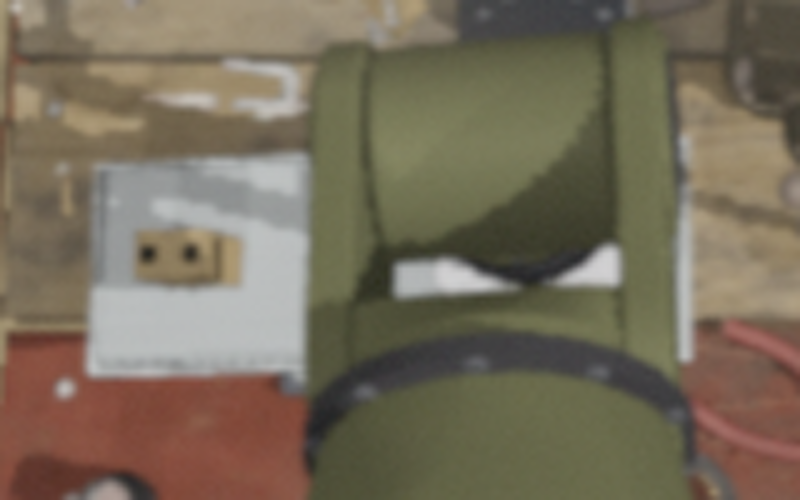

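```bash
python3 - <<'E'
from h import *
s=eyes.camera("scene");t=eyes.camera("top")
def tf(c,u,v,h,th,ctr=(.4875,.166,.060)):
    M=R.from_euler('x',th).as_matrix(); w=M.T@ray(c,u,v); e=M.T@(np.array(c["eye"])-ctr); return (e+w*(h-e[2])/w[2]).round(4)
for a,b in((148,253),(190,253)): print(tf(t,165+a/5-.4,215+b/5-.4,.054,-.2))
for a,b in((90,170),(90,374)): print("edge",tf(t,165+a/5-.4,215+b/5-.4,.018,-.2))
print("b2 +y bottom",[at_z(s,195+a/4-.4,230+b/4-.4,.113).round(4) for a,b in((456,164),(494,184))], ctrl.get_obs()["ee_pos"])
E
```

```text
[0.0007 0.1014 0.054 ]
[0.0002 0.08   0.054 ]
edge [0.0475 0.1529 0.018 ]
edge [-0.0532  0.1476  0.018 ]
b2 +y bottom [array([0.4982, 0.0941, 0.113 ]), array([0.4754, 0.0932, 0.113 ])] [0.48708259 0.07578419 0.1281862 ]
```

Request:
{"api": "jog_arm", "payload": {"moves": [[[0, 0, -6], [0, 0, 0], 10], [[0, 0, -12], [0, 0, 0], 10], [[0, 0, -17], [0, 0, 0], 10], [[0, 0, -20], [0, 0, 0], 10], [[0, 0, -22], [0, 0, 0], 10]]}}

```text
time_s: 13.18
ee_pos: [0.4861, 0.0756, 0.1039]
eef_rot: [-3.141, 0.0, 1.573]
force: [-0.2, -1.1, -1.3]
grip_width: 0.0237
```

Request:
{"api": "jog_arm", "payload": {"moves": [[[0, 0, -2], [0, 0, 0], 10], [[0, 0, -4], [0, 0, 0], 10], [[0, 0, -7], [0, 0, 0], 10], [[0, 0, -10], [0, 0, 0], 10], [[0, 0, -13], [0, 0, 0], 10]]}}

```text
time_s: 13.6
ee_pos: [0.4864, 0.0756, 0.0913]
eef_rot: [3.141, 0.0, 1.573]
force: [0.6, -1.7, -1.0]
grip_width: 0.0237
```

Request:
{"api": "jog_arm", "payload": {"moves": [[[0, 0, -2], [0, 0, 0], 10], [[0, 0, -4], [0, 0, 0], 10], [[0, 0, -6], [0, 0, 0], 10], [[0, 0, -7], [0, 0, 0], 10], [[0, 0, -8], [0, 0, 0], 10]]}}

```text
time_s: 14.02
ee_pos: [0.4863, 0.0756, 0.0834]
eef_rot: [-3.142, 0.0, 1.573]
force: [-0.0, -3.1, 2.3]
grip_width: 0.0239
```

```bash
python3 - <<'E'
from h import *
o=ctrl.get_obs(); print(o["ee_pos"],o["eef_rot"],o["force"])
crop(eyes.camera("scene"),195,230,375,390,4,"s8.png")
E
```

```text
[0.48626781 0.0756219  0.08339471] [-3.14155689e+00  1.20205466e-04  1.57304814e+00] [-0.03979066 -3.07652747  2.33631448]
```

View pics/s8.png

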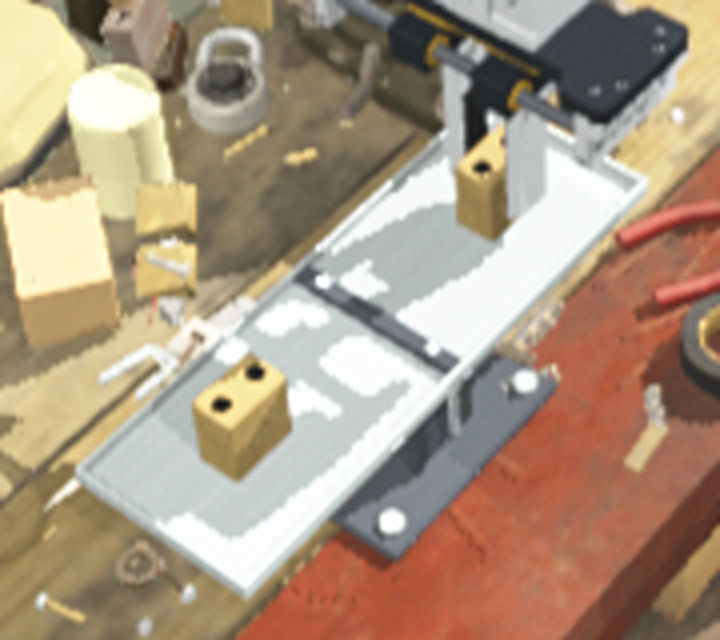

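The tray corners are back at their level positions, (78,472), (245,597) and (648,180). I'll release and withdraw.

Request:
{"api": "jog_arm", "payload": {"moves": [[[0, 0, 0], [0, 0, 0], 26], [[0, 0, 0], [0, 0, 0], 32], [[0, 0, 0], [0, 0, 0], 40], [[0, 0, 0], [0, 0, 0], 46], [[0, 0, 0], [0, 0, 0], 46]]}}

```text
time_s: 14.48
ee_pos: [0.4863, 0.0758, 0.0835]
eef_rot: [3.142, -0.0, 1.573]
force: [-0.9, -0.5, 0.9]
grip_width: 0.0451
```

Request:
{"api": "jog_arm", "payload": {"moves": [[[0, 0, 10], [0, 0, 0], 46], [[0, 0, 30], [0, 0, 0], 46], [[0, 0, 60], [0, 0, 0], 46], [[0, 0, 95], [0, 0, 0], 46], [[-15, 0, 130], [0, 0, 0], 46]]}}

```text
time_s: 14.9
ee_pos: [0.4718, 0.0756, 0.2155]
eef_rot: [3.141, -0.0, 1.573]
force: [1.0, 0.4, 0.2]
grip_width: 0.0463
```

Request:
{"api": "jog_arm", "payload": {"moves": [[[-30, -20, 20], [0, 0, 0], 46], [[-60, -45, 30], [0, 0, 0], 46], [[-85, -75, 40], [0, 0, 0], 46], [[-90, -115, 40], [0, 0, 0], 46], [[-90, -155, 40], [0, 0, 0], 46]]}}

```text
time_s: 15.32
ee_pos: [0.38, -0.0802, 0.2555]
eef_rot: [3.138, 0.001, 1.575]
force: [1.7, -0.1, -0.6]
grip_width: 0.0461
```

Request:
{"api": "jog_arm", "payload": {"moves": [[[0, -35, 0], [0, 0, 0], 46], [[0, -70, 0], [0, 0, 0], 46], [[0, -100, 0], [0, 0, 0], 46], [[0, -100, 0], [0, 0, 0], 46], [[0, -100, 0], [0, 0, 0], 46]]}}

```text
time_s: 15.73
ee_pos: [0.3809, -0.1801, 0.2538]
eef_rot: [3.142, -0.0, 1.57]
force: [0.3, 0.3, 0.3]
grip_width: 0.0459
```

```bash
python3 - <<'E'
from h import *
o=ctrl.get_obs(); print(o["time_s"],o["ee_pos"],o["force"])
crop(eyes.camera("scene"),195,230,375,390,4,"s9.png"); crop(eyes.camera("top"),165,215,325,315,5,"t9.png")
E
```

```text
15.7333 [ 0.38094519 -0.18008889  0.25383942] [0.26598749 0.33229736 0.31695345]
```

View pics/s9.png

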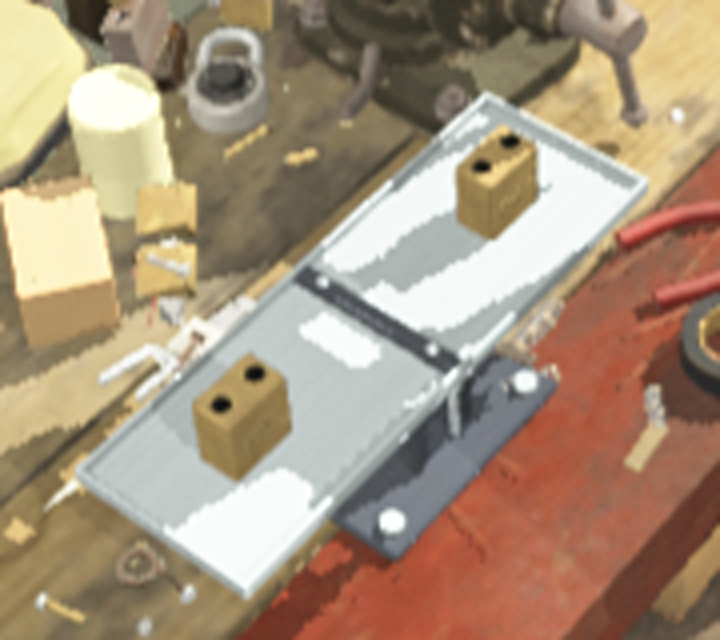

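View pics/t9.png

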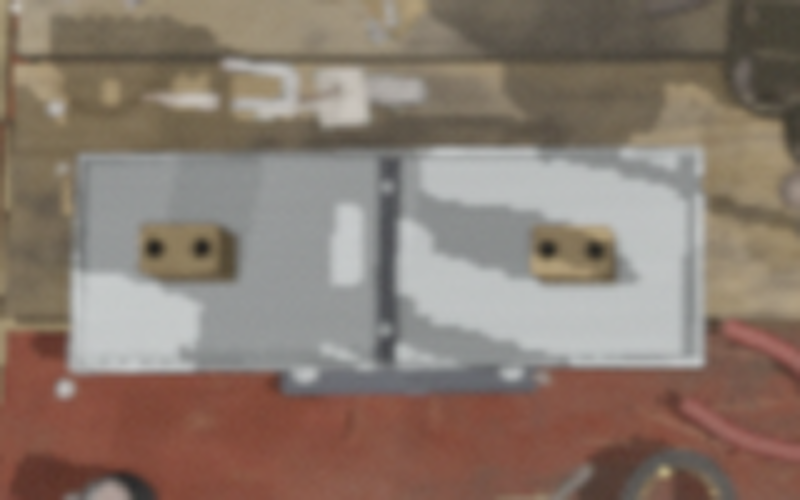

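Both bodies stand one on each side, and the tray matches its level corners. I'll wait briefly, then check positions, tilt and stillness in numbers.

Request:
{"api": "jog_arm", "payload": {"moves": [[[0, -20, 0], [0, 0, 0], 46], [[0, -20, 0], [0, 0, 0], 46], [[0, -20, 0], [0, 0, 0], 46], [[0, -20, 0], [0, 0, 0], 46], [[0, -20, 0], [0, 0, 0], 46]]}}

```text
time_s: 16.25
ee_pos: [0.3814, -0.1984, 0.2536]
eef_rot: [3.141, -0.0, 1.574]
force: [-0.2, 0.1, -0.7]
grip_width: 0.0462
```

```bash
python3 - <<'E'
from h import *
t=eyes.camera("top"); s=eyes.camera("scene")
def T(a,b,z): return at_z(t,165+a/5-.4,215+b/5-.4,z).round(4)[:2]-[.4875,.166]
print("body1",(T(155,249,.114)+T(202,248,.114))/2,"body2",(T(547,250,.114)+T(595,251,.114))/2)
# level: predicted rim corners for various tilt vs seen scene corners
for th in(-.05,0,.05):
    M=R.from_euler('x',th).as_matrix()
    P=[np.array([.4875,.166,.060])+M@np.array([x,y,.018]) for x,y in((.052,.15),(-.052,.15),(-.052,-.15),(.052,-.15))]
    print(th,((proj(s,np.array(P))-[195,230])*4).round(0).tolist())
a=eyes.camera("scene")["frame"].astype(int)[230:390,195:375]; b=cv2.imread("pics/s9.png")
for _ in range(4): c=eyes.camera("scene")["frame"].astype(int)[230:390,195:375]
print("diff",np.abs(a-c).max(), np.abs(a-c).mean())
crop(s,195,230,375,390,4,"s10.png"); crop(t,370,255,470,305,8,"t10.png")
E
```

```text
body1 [0.0002 0.0902] body2 [-0.00085 -0.09115]
-0.05 [[75.0, 472.0], [244.0, 593.0], [652.0, 166.0], [489.0, 77.0]]
0 [[74.0, 462.0], [243.0, 582.0], [652.0, 175.0], [491.0, 86.0]]
0.05 [[73.0, 450.0], [243.0, 571.0], [653.0, 184.0], [492.0, 95.0]]
diff 64 1.032476851851852
```

View pics/s10.png

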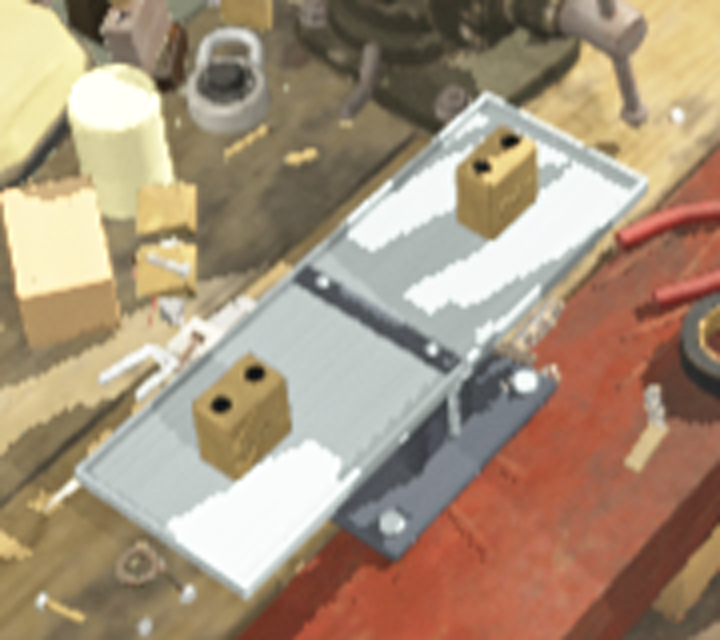

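View pics/t10.png

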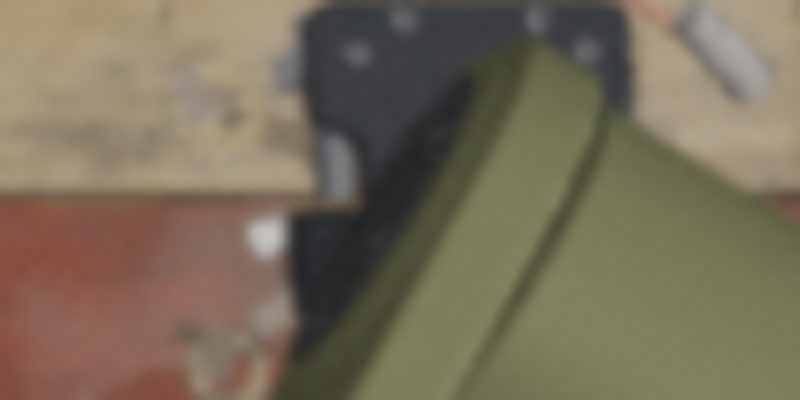

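```bash
python3 - <<'E'
from h import *
crop(eyes.camera("scene"),370,150,530,260,5,"s11.png"); ctrl.hand_in(); print(ctrl.get_obs()["time_s"])
E
```

```text
the job is handed in; nothing more can be done
the job is handed in; nothing more can be done
```

View pics/s11.png

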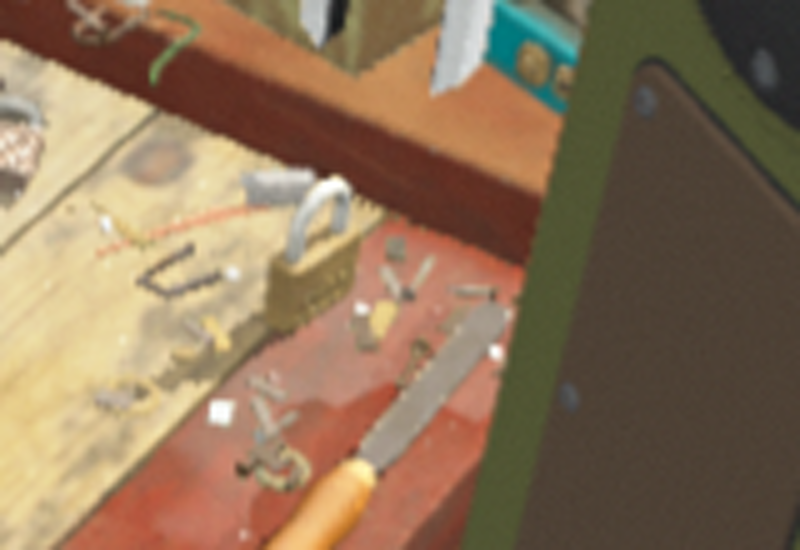

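Both shackle-less brass bodies are on the tray, one on each side of the middle bar, and the job is handed in at about 16.5 s of the 69 s allowed. I set the first on the +y half with the tray pressed gently down to its stop. I then lowered the second on the raised −y half until the tray levelled under it.

**Last checks before hand-in:**
- **Position:** the top camera puts the bodies at y = +0.090 m and −0.091 m from the tray middle, with x within 1 mm of its centre line.
- **Level:** the tray corners sit at the same pixels as in the earlier picture of the level, unloaded tray. The absolute projection was about 9–15 px off in the 4x crop, roughly −0.05 rad if taken literally. The first empty-tray picture agrees with the same-pixel check, so I put the offset down to camera calibration.
- **Stillness:** I saw no movement of the bodies or tray between the last pictures. A pixel comparison did show some differences (mean 1.0, maximum 64), which I took to be moving arm shadows but did not confirm.
- **Shackle padlock:** it still stands where it was in the final picture.
- **Arm and forces:** the arm was well clear of everything, and the readings I saw stayed below about 6 N.

The two cameras disagreed by about 3 mm in y. I relied on the top camera, because the position checks on the held bodies agreed with it.

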